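# Make up a sampling kit and a drying kit

## Task

Make up two kits from the loose stock standing at the front of the bench. Sampling kit, in the long tray with three bays: the square sample bottle in the large square bay, the dropper bottle in the small middle bay and the dish with a lid in the round bay. Drying kit, in the short tray with two bays: the open dish in the round bay and the timer in the square bay; everything stands upright and flat on the floor of its bay, and the small glass beaker stays where it is.

Things in the scene. Friction and masses are not known exactly. Their poses are not given: they have to be found in the camera images.
- long_tray: Fixed grey plastic tray, 100 (x) by 238 (y) by 8 mm, finger loops at the ends. Origin: centre of underside; z up. Bays sunk 5 mm (floor 3 mm above underside), in a row at x = 0: round, 84 mm across, y = -71; small square, 50 x 50, y = +2; large square, 80 x 80, y = +73 mm. Fingers must stay above the tray top while setting down: hold things 6 mm or more above their underside.
- short_tray: Fixed grey plastic tray, 100 (x) by 182 (y) by 8 mm, finger loops at the ends. Origin: centre of underside; z up. Bays sunk 5 mm (floor 3 mm above underside), at x = 0: round, 84 mm across, y = -43; square, 80 x 80, y = +45 mm. Fingers must stay above the tray top while setting down: hold things 6 mm or more above their underside.
- sample_bottle_mid (a point): Square clear bottle, white round cap, in the row at the front (bottles at the back are not part of the job). 62 x 62 mm, flats along its x and y, 142 mm tall; fixed cap 48 mm across, 118 to 142 mm above the underside, good to grip. Point: on the axis, 71 mm above the underside; z up. Fits its bay only with sides roughly parallel to the bay's.
- dropper_bottle_mid (a point): Small round brown dropper bottle with a black bulb on top, 102 mm tall: body 33 mm across up to 60 mm, black collar 24 mm across from 62 to 77 mm, rigid bulb 13 mm across above that. Point: on its axis, 51 mm above its underside; z up.
- lidded_dish_mid (a point): Round grey aluminium moisture dish closed by a flat lid (fixed to it), 68 mm across at the top, 64 mm lower down, 24 mm high. Point: on its axis, 12 mm above its underside; z up.
- open_dish_mid (a point): Round grey aluminium moisture dish without a lid, its hollow inside in view, 64 mm across at the rim, 56 mm at the foot, 21 mm high; light and rigid. Point: on its axis, 10.5 mm above its underside; z up.
- bench_timer_mid (a point): Flat square grey timer with a display and three keys on top, 58 x 58 mm with sides along its x and y axes, 18 mm high with a rounded top (grip its sides below 15 mm). Point: centre of it, 9 mm above its underside; z up.
- small_beaker_mid (a point): Small clear glass beaker, 58 mm across, 70 mm high, standing in the row with the stock. It belongs to no kit and is to be left standing where it is. Point: on its axis, 35 mm above its underside; z up.
Things that resemble listed ones, but are neither listed nor needed, are in the scene too. Leave any red or yellow look-alike of the part that bears lidded_dish_mid alone. What is shaped like the part that bears sample_bottle_mid but blue is not meant.

How it is judged:
By the outcome, as a careful person would: the job done as asked, in the order asked, and still so for the second after the job is handed in, with the robot touching nothing.
It also fails if it takes over 120 s, if anything falls off the work surface, if the arm or the gripper's body presses on something with over 40 N, if the wrist force passes 120 N, or if a joint passes its speed limit or range.

## Robot

A 6-joint arm with a two-finger parallel gripper is mounted at the origin on a cart in front of the work surface, level with it; the furniture and walls round the work are solid. World frame = base frame: x ahead of the robot, y to its left, z up, the work surface at z = 0. Lengths are in mm, angles in rad, forces in N, time in s.
With the tool pointing down it reaches from about 275 to 750 mm from the base axis. Payload 10.2 kg.
Tool frame: the origin (TCP) lies at the very end of the fingers, on their centre line; the grasp point (between the pads) lies 19 mm behind it (ctrl.hold_point_z is the distance from the TCP to the grasp point, in mm); z points along the fingers, y is the direction in which the jaws open and shut (so a half turn about z gives the same grasp; the last joint's range is limited). The gripper opens to 85 mm and grips with 20 to 120 N. Pads are 22 mm wide; open, the fingers measure 114 mm over their backs; the gripper's body (76 mm by 85 mm) begins 54 mm behind the grasp point. The pads swing forward as they close: fully open they stand 13 mm farther back than shut.
Start: joints at [1.003, 0.313, 1.498, -0, 1.331, -0.223], TCP at [177.467, 494.102, 231.294] pointing down, gripper open.
Joint ranges: [-2.94, 2.94], [-0.97, 2.17], [0.19, 2.56], [-1.23, 4.37], [0.02, 3.11], [-2.88, 2.88]. Speed limits (rad/s): [2.39, 2.39, 3.01, 3.14, 3.14, 3.14].

## Interface

Orientations are given as a unit quaternion [w, x, y, z].
In Python, from rig import readout, cams, workorder, spotter, ctrl gives the robot as it stands.
- The arm moves only by the tool step_arm, never from a script. Its argument "plan" is text: rows parted by semicolons, each of 5 numbers parted by spaces: the shift along the tool's x, y, z in cm, then the turn about the tool's z in degrees, then the opening in per cent of the stroke, from 0 (shut) to 100 (fully open). In form: x y z twist gripper; .... A call has 1 to 10 rows; each row is the pose to reach, as a shift and turn from the pose commanded when the call began, along the tool's axes at that moment; what a row does not reach only later rows make up. A row lasts 1/10 s, in which the tool goes at most 50 mm and 8.59 degrees, less where a joint would pass 70% of its speed; a pose out of reach is approached as far as the arm can. A call with a gripper value outside its range is refused whole. The fingers move at their own pace and stop on an object; "grip_force" is the grip in N (left out, the last holds). Time passes only in rows, so rows that repeat a pose let the fingers close. It gives the time, the measured TCP pose, the force and the opening at its end, in the units of the state.
- readout.sense(): the state, without advancing time (a new reading comes with each control period).
- cams.capture(name): name is "scene" or "top" or "wrist"; returns (picture, depth): 400x640x3 uint8, red, green, blue; 400x640 float32, mm along the optical axis (not along the pixel's ray), 0 where there is no reading.
- cams.camera_info(name): a dict with "vfov" (degrees; the focal length in pixels is half the picture's height over the tangent of half this angle, whatever the lens; pixels are square), "cx", "cy" (the principal point, pixels), "rvec" (rotation vector, rad) and "tvec" (3), from world to camera coordinates, as OpenCV has them. Camera axes: x right, y down, z forward; pixel columns grow to the right and rows downward; lengths in mm; the calibration is good to about 2 mm. A picture is of the moment at which its call begins: read the wrist's pose just before it. camera_info takes no time and is no camera call; for the wrist camera it gives the pose at the moment of the call.
- workorder.finish_job(): hands the job in, once; it reports no verdict.
Trained networks look in the newest picture that a camera, given by its name, has taken for a name from the list of things; names that differ only in an ending like _2 or _b are one class to them, and where a whole thing is asked for, a point or a joint stands for the part that bears it (a point fixed in the world has none). Each returns a list of dicts, best first, with "conf" (0 to 1); they miss things now and then, are a little off and sometimes report something else, mostly with a low value. They report only what shows in the picture. A call takes as long as a camera call. They do not tell look-alikes from the thing itself.
- spotter.regions_of(camera, target): "pixels" (400x640 bool, what is visible of it) and "extent" ([centre column, centre row, width, height] in pixels, round what is visible of it).
The state is a dict: "time_s": time; "joints": joint angles; "dq": joint speeds; "tau": joint torques, N m; "eef_pos": TCP position; "ee_rot": TCP orientation; "force": force on the tool from outside, world axes, zero at the start; "wrist_torque": the same for the moment, N m; "grip_width": opening from 0.0 (shut) to 1.0 (fully open).
Only numpy, scipy, OpenCV 4.12 (cv2) and the standard library are available. Lean on these libraries where they do the work, as an engineer would, in place of code of your own. Each camera call takes 0.05 s, during which the arm holds its last target. There are 200 camera calls.

## Working session

There is one attempt and no reset: what is moved stays moved. The work goes in short steps, Python scripts to look and compute and a tool call to move; the robot and the scene stay as the last step left them, time stands still between calls to the robot, and variables do not carry over. Pictures are saved under pics/ and viewed, about 12 in all and at most 16, crops included, and the job is handed in when it is done.

Besides the shell and the picture viewer there is one more tool, called after "Call:" by a JSON object that holds its "op" and its "data". step_arm: Moves the arm, as the interface text tells. Its arguments: {"type":"object","properties":{"plan":{"type":"string"},"grip_force":{"type":"number"}},"required":["plan"]}

```bash
mkdir -p pics; cat > h.py <<'E'
import numpy as np, cv2
from rig import readout, cams, workorder, spotter, ctrl
def K(i): 
    f=200/np.tan(np.radians(i['vfov'])/2); return f
def world(i,d,m=None):
    f=K(i); v,u=np.nonzero((d>0)&(m if m is not None else True)); z=d[v,u]
    c=np.stack([(u-i['cx'])/f*z,(v-i['cy'])/f*z,z],1)
    R=cv2.Rodrigues(np.array(i['rvec'],float))[0]
    return (c-np.array(i['tvec']).ravel())@R,u,v
def save(n,p): cv2.imwrite('pics/'+n,p[:,:,::-1])
E
python3 - <<'E'
from h import *
for n in('top','scene'):
    i=cams.camera_info(n);p,d=cams.capture(n);save(n+'1.png',p)
    R=cv2.Rodrigues(np.array(i['rvec'],float))[0];print(n,i,-R.T@np.array(i['tvec']).ravel())
    for t in 'long_tray short_tray sample_bottle_mid dropper_bottle_mid lidded_dish_mid open_dish_mid bench_timer_mid small_beaker_mid'.split():
        for r in spotter.regions_of(n,t)[:4]:
            w,u,v=world(i,d,r['pixels'])
            if len(w): print(t,round(r['conf'],2),np.round(r['extent']),np.round(np.median(w,0)),np.round(np.percentile(w,[2,98],axis=0)).tolist())
print(readout.sense(),ctrl.hold_point_z)
E
```

```text
top {'vfov': 51.35117078762867, 'cx': 315.4849216941601, 'cy': 203.80797050679053, 'rvec': array([ 2.16531081, -2.20103904,  0.0689414 ]), 'tvec': array([ -42.12750335,  578.47269619, 1456.21396125])} [ 475.54748315  -59.73114668 1492.39782535]
long_tray 0.62 [352. 195.  66.  40.] [ 609. -187.    6.] [[547.0, -304.0, -2.0], [669.0, -75.0, 14.0]]
short_tray 0.91 [252. 193.  54.  39.] [626. 180.   5.] [[571.0, 87.0, -3.0], [682.0, 273.0, 14.0]]
sample_bottle_mid 0.93 [270. 150.  25.  27.] [756. 101. 111.] [[728.0, 70.0, 1.0], [800.0, 142.0, 146.0]]
sample_bottle_mid 0.87 [284. 242.  24.  21.] [454.  51. 125.] [[423.0, 26.0, 22.0], [483.0, 84.0, 147.0]]
sample_bottle_mid 0.82 [325. 150.  22.  28.] [752. -80. 110.] [[728.0, -115.0, 4.0], [794.0, -49.0, 147.0]]
dropper_bottle_mid 0.42 [246. 238.  14.  11.] [458. 189.  64.] [[444.0, 178.0, 12.0], [472.0, 210.0, 101.0]]
lidded_dish_mid 0.65 [398. 236.  18.  22.] [ 461. -339.   24.] [[431.0, -369.0, 9.0], [491.0, -308.0, 31.0]]
lidded_dish_mid 0.65 [414. 206.  19.  20.] [ 571. -396.   24.] [[540.0, -430.0, 1.0], [601.0, -365.0, 31.0]]
lidded
[... 2274 characters left out ...]
 'joints': array([ 1.00257080e+00,  3.12870783e-01,  1.49768962e+00,  2.74107173e-05,
        1.33100306e+00, -2.23398623e-01]), 'dq': array([ 8.38602524e-04,  2.44528737e-05, -1.39362695e-04,  9.76494950e-04,
       -1.28856218e-03, -2.38319675e-03]), 'tau': array([-6.26705623e-04, -4.12171590e+01, -2.59890461e+01, -1.94878417e-04,
        5.70866214e-04, -1.74589951e-05]), 'eef_pos': array([177.47727542, 494.10218285, 231.31304685]), 'ee_rot': array([-6.65588146e-06,  1.71563722e-01,  9.85173025e-01,  1.86015843e-05]), 'force': array([-0.43019243,  0.60647262,  0.14680355]), 'wrist_torque': array([ 0.03205632, -0.03462534,  0.01800272]), 'grip_width': 0.9970076221480453} 18.700000000000003
```

```bash
python3 - <<'E'
import cv2
p=cv2.imread('pics/top1.png');cv2.imwrite('pics/top1c.png',cv2.resize(p[120:290,180:460],None,fx=2.85,fy=2.85,interpolation=cv2.INTER_CUBIC))
E
```

```text
(no output)
```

View pics/top1c.png

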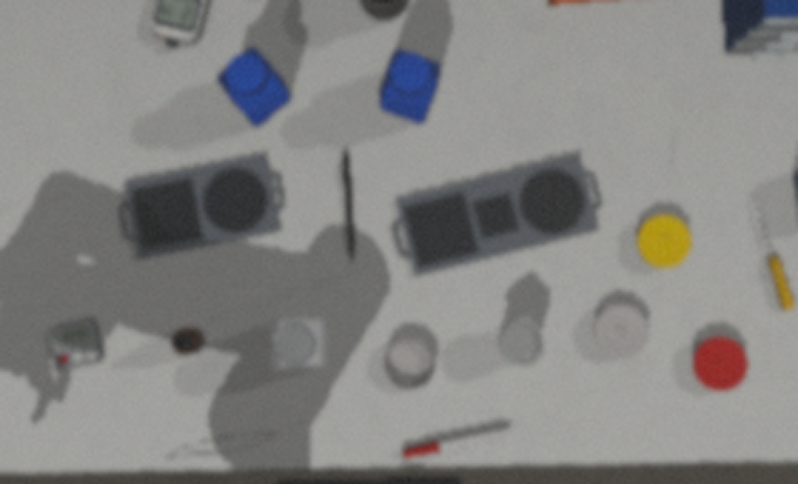

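View pics/scene1.png

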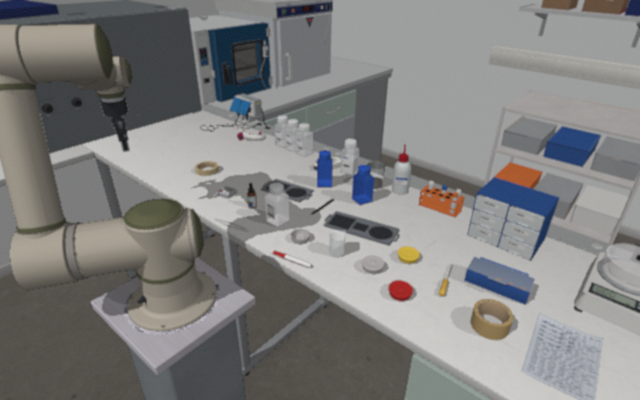

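```bash
cat >> h.py <<'E'
from scipy.spatial.transform import Rotation as Ro
def rot(s): q=s['ee_rot']; return Ro.from_quat([q[1],q[2],q[3],q[0]]).as_matrix()
def heading(s): R=rot(s); return np.degrees(np.arctan2(R[1,1],R[0,1]))
def go(*wps):
    "each waypoint x,y,z,jaw heading(deg, mod 180)"
    s=readout.sense();R=rot(s);h=heading(s)
    print('pose',np.round(s['eef_pos'],1),'head',round(h,1),'j',np.round(s['joints'],2),'t',round(s['time_s'],1),'g',round(s['grip_width'],3))
    for w in wps:
        d=R.T@(np.array(w[:3])-s['eef_pos'])/10; t=-((w[3]-h+90)%180-90)
        print('shift',np.round(d,2),'twist',round(t,1),'rows~',np.ceil(max(np.linalg.norm(d)/5,abs(t)/8.59)))
def rect(w,zlo,zhi):
    m=(w[:,2]>zlo)&(w[:,2]<zhi);r=cv2.minAreaRect(w[m,:2].astype(np.float32));return r,m.sum()
E
python3 - <<'E'
from h import *
i=cams.camera_info('top');_,d=cams.capture('top')
for t in('long_tray','short_tray'):
    r=spotter.regions_of('top',t)[0];w,_,_=world(i,d,r['pixels']);print(t,rect(w,-10,20))
go((440,60,330,0))
i=cams.camera_info('wrist');R=cv2.Rodrigues(i['rvec'])[0];s=readout.sense()
print('wrist cam in tool',rot(s).T@(-R.T@i['tvec'].ravel()-s['eef_pos']),'axes',rot(s).T@R.T,i['vfov'])
E
```

```text
long_tray (((609.3448486328125, -186.8907012939453), (108.05989837646484, 260.203857421875), 12.837897300720215), np.int64(2021))
short_tray (((628.2183227539062, 180.85214233398438), (104.47058868408203, 205.41970825195312), 10.919086456298828), np.int64(1497))
pose [177.5 494.1 231.3] head 70.2 j [ 1.    0.31  1.5  -0.    1.33 -0.22] t 1.1 g 0.998
shift [-39.38 -31.98  -9.87] twist 70.2 rows~ 11.0
wrist cam in tool [ 8.13995858e+01  1.04750454e-01 -1.41975316e+02] axes [[ 1.48850300e-03 -9.48422700e-01 -3.17004993e-01]
 [ 9.99998795e-01  1.27204727e-03  8.89773692e-04]
 [-4.40636232e-04 -3.17005936e-01  9.48423451e-01]] 60.80599115456287
```

Call:
{"op": "step_arm", "data": {"plan": "-39.4 -32 -9.9 70 100;-39.4 -32 -9.9 70 100;-39.4 -32 -9.9 70 100;-39.4 -32 -9.9 70 100;-39.4 -32 -9.9 70 100;-39.4 -32 -9.9 70 100;-39.4 -32 -9.9 70 100;-39.4 -32 -9.9 70 100;-39.4 -32 -9.9 70 100;-39.4 -32 -9.9 70 100", "grip_force": 40}}

```text
time_s: 2.05
eef_pos: [432.0, 72.1, 327.7]
ee_rot: [0.0, 0.706, 0.708, 0.0]
force: [1.7, 0.2, -0.2]
grip_width: 0.998
```

```bash
python3 - <<'E'
from h import *
go((440,60,330,0))
E
```

```text
pose [432.   72.1 327.7] head 0.2 j [-0.1   0.06  1.55  0.    1.53 -0.11] t 2.0 g 0.998
shift [-1.22  0.8  -0.23] twist 0.2 rows~ 1.0
```

```bash
cat >> h.py <<'E'
def look(cam,ts,name=None):
    i=cams.camera_info(cam);p,d=cams.capture(cam)
    if name: save(name,p)
    for t in ts:
        for r in spotter.regions_of(cam,t)[:3]:
            w,u,v=world(i,d,r['pixels'])
            if len(w)>20:
                lo,hi=np.percentile(w,[1,99],axis=0)
                print(t,round(r['conf'],2),np.round(r['extent']),'med',np.round(np.median(w,0)),'lo',np.round(lo),'hi',np.round(hi))
    return i,p,d
E
python3 - <<'E'
from h import *
i,p,d=look('wrist',['sample_bottle_mid','dropper_bottle_mid','open_dish_mid'],'w1.png')
w,u,v=world(i,d)
m=(w[:,0]>400)&(w[:,0]<520)&(abs(w[:,1]-52)<60)
q=w[m&(w[:,2]>136)];print('cap',len(q),q.min(0),q.max(0),rect(q,136,150))
q=w[m&(w[:,2]>30)&(w[:,2]<118)];print('body',len(q),rect(q,30,118))
E
```

```text
sample_bottle_mid 0.95 [590. 129. 100.  78.] med [742. 115.  82.] lo [724.  73.   3.] hi [765. 150. 133.]
sample_bottle_mid 0.91 [340. 172.  56.  75.] med [450.  73. 126.] lo [422.  33.   9.] hi [480.  90. 142.]
sample_bottle_mid 0.91 [571. 274. 117.  91.] med [742. -66. 102.] lo [725. -97.   5.] hi [791. -41. 142.]
dropper_bottle_mid 0.81 [341.  46.  33.  36.] med [453. 195.  64.] lo [439. 182.  -0.] hi [471. 214. 100.]
open_dish_mid 0.78 [315. 250.  41.  46.] med [423. -80.   1.] lo [ 394. -105.   -1.] hi [454. -43.  21.]
cap 21363 [400.0007998   36.71652797 136.04118299] [507.00744253  91.09910617 414.36617505] (((450.9703063964844, 59.73312759399414), (47.03168869018555, 45.516910552978516), 24.183942794799805), np.int64(1639))
body 1593 (((451.3299255371094, 59.594337463378906), (61.38134765625, 61.34706115722656), 0.9029554128646851), np.int64(1593))
```

View pics/w1.png

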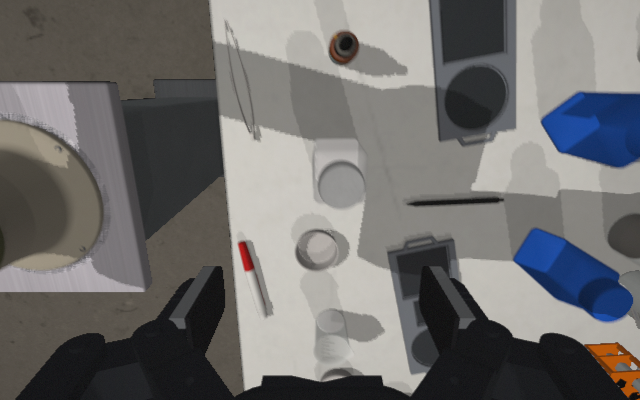

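```bash
python3 - <<'E'
from h import *
go((451,59.5,328,0.5),(451,59.5,119,0.5))
E
```

```text
pose [431.5  73.6 326.8] head 0.1 j [-0.1   0.06  1.56  0.    1.53 -0.1 ] t 2.2 g 0.998
shift [-1.42  1.94 -0.12] twist -0.4 rows~ 1.0
shift [-1.42  1.95 20.78] twist -0.4 rows~ 5.0
```

Call:
{"op": "step_arm", "data": {"plan": "-1.4 1.95 0 0 100;-1.4 1.95 5 0 100;-1.4 1.95 10 0 100;-1.4 1.95 15 0 100;-1.4 1.95 18 0 100;-1.4 1.95 20.8 0 100;-1.4 1.95 20.8 0 100;-1.4 1.95 20.8 0 100"}}

```text
time_s: 3.05
eef_pos: [450.9, 61.1, 119.9]
ee_rot: [0.0, 0.705, 0.709, 0.0]
force: [-0.3, -0.1, -0.1]
grip_width: 0.997
```

Call:
{"op": "step_arm", "data": {"plan": "0 0 0 0 40;0 0 0 0 40;0 0 0 0 40;0 0 0 0 40;0 0 0 0 40;0 0 0 0 40", "grip_force": 50}}

```text
time_s: 3.65
eef_pos: [451.5, 60.2, 120.4]
ee_rot: [0.001, 0.706, 0.709, 0.001]
force: [-2.5, 0.4, 9.4]
grip_width: 0.544
```

```bash
python3 - <<'E'
from h import *
go((451,59.5,250,0.5))
E
```

```text
pose [451.5  60.2 120.4] head 0.2 j [-0.13  0.29  1.85  0.    1.   -0.13] t 3.6 g 0.544
shift [ -0.07  -0.03 -12.96] twist -0.3 rows~ 3.0
```

Call:
{"op": "step_arm", "data": {"plan": "0 0 -5 0 40;0 0 -10 0 40;0 0 -15 0 40;0 0 -15 0 40"}}

```text
time_s: 4.05
eef_pos: [453.0, 60.1, 275.5]
ee_rot: [0.005, 0.706, 0.709, 0.004]
force: [-0.0, -1.0, -1.7]
grip_width: 0.538
```

```bash
python3 - <<'E'
from h import *
go((625,-210,280,13))
E
```

```text
pose [453.   60.1 275.5] head 0.3 j [-0.13  0.12  1.62  0.    1.39 -0.13] t 4.0 g 0.538
shift [-27.08  17.09  -0.19] twist -12.7 rows~ 7.0
```

Call:
{"op": "step_arm", "data": {"plan": "-4 2.5 -0.5 -2 40;-8 5 -0.5 -4 40;-12 7.5 -0.5 -6 40;-16 10 -0.5 -8 40;-20 12.6 -0.5 -10 40;-24 15 -0.5 -12 40;-27 17 -0.5 -12.7 40;-27 17 -0.5 -12.7 40;-27 17 -0.5 -12.7 40"}}

```text
time_s: 4.95
eef_pos: [622.0, -209.2, 272.9]
ee_rot: [-0.001, 0.623, 0.782, -0.0]
force: [-0.8, 0.5, -0.6]
grip_width: 0.544
```

```bash
python3 - <<'E'
from h import *
i,p,d=look('wrist',['long_tray'],'w2.png')
r=spotter.regions_of('wrist','long_tray')[0];w,u,v=world(i,d,r['pixels'])
print(rect(w,-3,13)); 
go((625,-210,280,13))
E
```

```text
long_tray 0.95 [313.  97.  91. 166.] med [ 594. -134.    4.] lo [ 539. -223.    1.] hi [652. -61.   9.]
(((597.187255859375, -146.99526977539062), (103.73082733154297, 179.60606384277344), 12.952609062194824), np.int64(11981))
pose [ 621.9 -207.9  274.6] head 13.0 j [-0.5   0.6   0.96  0.    1.58 -0.73] t 5.1 g 0.543
shift [-0.27  0.26 -0.54] twist 0.0 rows~ 1.0
```

View pics/w2.png

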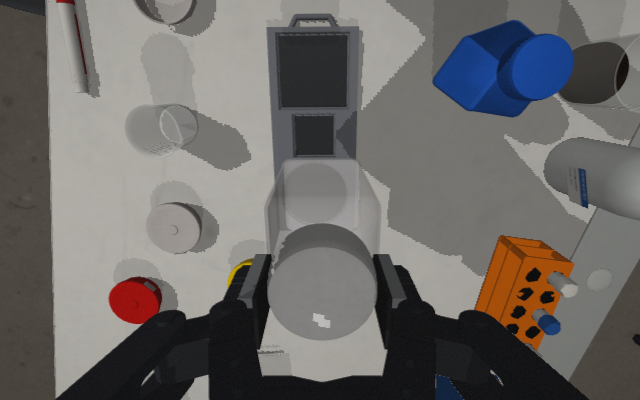

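```bash
cat >> h.py <<'E'
def ray(i,u,v,z):
    R=cv2.Rodrigues(np.array(i['rvec'],float))[0];f=K(i);c=-R.T@np.array(i['tvec']).ravel()
    r=R.T@np.array([(u-i['cx'])/f,(v-i['cy'])/f,1]);return c+r*(z-c[2])/r[2]
E
python3 - <<'E'
from h import *
i=cams.camera_info('wrist')
L=ray(i,312.5,71,7);S=ray(i,313.5,135,7);print(L,S,np.linalg.norm(L-S),np.degrees(np.arctan2(-(L-S)[0],(L-S)[1])))
a=np.radians(13);e=np.array([-np.sin(a),np.cos(a)])
o=((L[:2]-73*e)+(S[:2]-2*e))/2;print('origin',o)
for y in(79,73,2,-2,-71):print(y,o+y*e)
t=o+77*e
go((*t,275,13),(*t,126,13),(*t,123.5,13))
E
```

```text
[ 589.98604565 -114.41057873    7.        ] [ 606.68489771 -183.68224633    7.        ] 71.25598635400351 13.553320247718325
origin [ 606.77113622 -185.58528996]
79 [ 589.00000293 -108.61005484]
73 [ 590.34970925 -114.45627523]
2 [ 606.32123411 -183.63654983]
-2 [ 607.22103833 -187.53403009]
-71 [ 622.74266108 -254.76556456]
pose [ 621.9 -207.9  274.6] head 13.0 j [-0.5   0.6   0.96  0.    1.58 -0.73] t 5.1 g 0.543
shift [10.22 -0.97 -0.05] twist 0.0 rows~ 3.0
shift [10.22 -0.98 14.85] twist 0.0 rows~ 4.0
shift [10.22 -0.98 15.1 ] twist 0.0 rows~ 4.0
```

Call:
{"op": "step_arm", "data": {"plan": "5 -0.5 0 0 40;10.2 -1 0 0 40;10.2 -1 4 0 40;10.2 -1 8 0 40;10.2 -1 11.5 0 40;10.2 -1 13.5 0 40;10.2 -1 14.5 0 40;10.2 -1 14.85 0 40;10.2 -1 15.1 0 40;10.2 -1 15.1 0 40"}}

```text
time_s: 6.1
eef_pos: [589.9, -111.9, 124.0]
ee_rot: [0.001, 0.623, 0.782, 0.0]
force: [0.1, 0.0, -1.2]
grip_width: 0.541
```

```bash
python3 - <<'E'
from h import *
print(readout.sense()['force'])
go((589.5,-110.6,123.5,13))
E
```

```text
[ 0.06662832  0.02996819 -1.20354543]
pose [ 589.9 -111.9  124. ] head 13.0 j [-0.38  0.57  1.4  -0.    1.17 -0.61] t 6.1 g 0.541
shift [ 0.13 -0.01  0.05] twist -0.0 rows~ 1.0
```

Call:
{"op": "step_arm", "data": {"plan": "0 0 0.08 0 40;0 0 0.16 0 40;0 0 0.16 0 40"}}

```text
time_s: 6.4
eef_pos: [590.2, -112.2, 123.5]
ee_rot: [0.001, 0.623, 0.782, 0.0]
force: [-2.6, 1.0, 9.4]
grip_width: 0.54
```

Call:
{"op": "step_arm", "data": {"plan": "0 0 0 0 60;0 0 0 0 100;0 0 0 0 100;0 0 0 0 100;0 0 -3 0 100;0 0 -7 0 100;0 0 -11 0 100;0 0 -16 0 100;0 0 -16 0 100"}}

```text
time_s: 7.3
eef_pos: [591.2, -112.4, 288.5]
ee_rot: [0.006, 0.623, 0.782, 0.002]
force: [0.2, 0.9, 0.4]
grip_width: 0.999
```

```bash
python3 - <<'E'
from h import *
go((440,120,285,0))
i,p,d=look('wrist',['sample_bottle_mid'],'w3.png')
E
```

```text
pose [ 591.2 -112.4  288.5] head 13.0 j [-0.38  0.45  1.15  0.    1.52 -0.61] t 7.3 g 0.999
shift [26.04 -9.52  0.07] twist 13.0 rows~ 6.0
sample_bottle_mid 0.65 [538.  16.  95.  31.] med [754.  78.  60.] lo [739.  71.   4.] hi [777.  95. 108.]
sample_bottle_mid 0.61 [482. 172. 116.  87.] med [742. -74. 110.] lo [ 725. -109.    5.] hi [782. -43. 142.]
sample_bottle_mid 0.58 [318. 169.  63.  84.] med [ 588. -101.  128.] lo [ 556. -155.    3.] hi [624. -79. 145.]
```

View pics/w3.png

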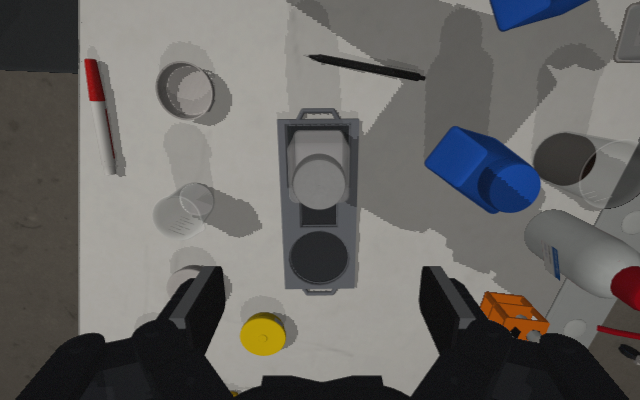

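Call:
{"op": "step_arm", "data": {"plan": "4.5 -1.6 0 2 100;9 -3.2 0 4 100;13.5 -4.8 0 6 100;18 -6.4 0 9 100;22 -8 0 11 100;26 -9.5 0 13 100;26 -9.5 0 13 100;26 -9.5 0 13 100"}}

```text
time_s: 8.2
eef_pos: [438.1, 120.6, 280.4]
ee_rot: [-0.001, 0.707, 0.707, -0.001]
force: [0.2, -1.3, -0.4]
grip_width: 0.998
```

```bash
python3 - <<'E'
from h import *
go((440,120,285,0))
i,p,d=look('wrist',['dropper_bottle_mid','short_tray'],'w4.png')
r=spotter.regions_of('wrist','dropper_bottle_mid')[0];w,u,v=world(i,d,r['pixels'])
for a,b in((5,58),(63,75),(85,104)):
    q=w[(w[:,2]>a)&(w[:,2]<b)];print(a,b,len(q),np.round(q.min(0)),np.round(q.max(0)),cv2.minEnclosingCircle(q[:,:2].astype(np.float32)) if len(q) else 0)
r=spotter.regions_of('wrist','short_tray')[0];w,u,v=world(i,d,r['pixels']);print(rect(w,-3,13))
E
```

```text
pose [438.1 120.6 280.4] head 0.0 j [ 0.01  0.12  1.61 -0.    1.41  0.01] t 8.2 g 0.998
shift [-0.06  0.19 -0.46] twist 0.0 rows~ 1.0
dropper_bottle_mid 0.74 [339.  92.  35.  34.] med [454. 199.  75.] lo [440. 183.  56.] hi [471. 213. 100.]
short_tray 0.88 [478.  94. 100. 187.] med [624. 195.   4.] lo [564.  88.   0.] hi [681. 283.   9.]
5 58 64 [439. 182.  54.] [471. 214.  58.] ((455.32177734375, 198.2832794189453), 16.41782569885254)
63 75 71 [444. 187.  63.] [466. 210.  75.] ((455.2127685546875, 198.06700134277344), 11.72407054901123)
85 104 172 [449. 191.  92.] [462. 205. 102.] ((455.4901123046875, 198.0666961669922), 6.6380181312561035)
(((627.1329345703125, 183.59463500976562), (106.77610778808594, 210.93572998046875), 10.358951568603516), np.int64(14880))
```

View pics/w4.png

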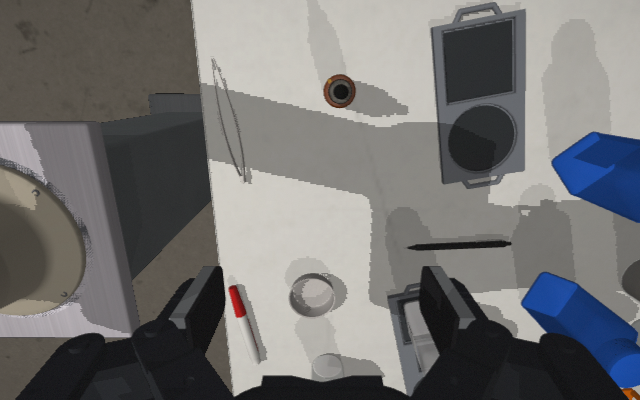

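```bash
python3 - <<'E'
from h import *
i=cams.camera_info('wrist')
L=ray(i,479.5,65.5,7);S=ray(i,481,138,7);print(L,S,np.linalg.norm(L-S),np.degrees(np.arctan2(-(L-S)[0],(L-S)[1])))
go((455,198,281,0),(455,198,31.5,0))
E
```

```text
[618.44451798 223.86862585   7.        ] [632.17941248 142.06456915   7.        ] 82.94908691422195 9.531058849998002
pose [439.1 119.5 280.9] head -0.1 j [ 0.01  0.12  1.61 -0.    1.41  0.01] t 8.4 g 0.999
shift [ 7.86  1.57 -0.01] twist -0.1 rows~ 2.0
shift [ 7.86  1.6  24.94] twist -0.1 rows~ 6.0
```

Call:
{"op": "step_arm", "data": {"plan": "4 0.8 0 0 100;7.85 1.6 0 0 100;7.85 1.6 5 0 100;7.85 1.6 10 0 100;7.85 1.6 14.5 0 100;7.85 1.6 19 0 100;7.85 1.6 22.5 0 100;7.85 1.6 24 0 100;7.85 1.6 24.9 0 100;7.85 1.6 24.9 0 100"}}

```text
time_s: 9.45
eef_pos: [454.7, 198.3, 31.7]
ee_rot: [-0.0, 0.708, 0.707, -0.001]
force: [-0.5, -0.5, 0.4]
grip_width: 1.0
```

```bash
python3 - <<'E'
from h import *
print(readout.sense()['force'])
go((455,198,31.5,0))
E
```

```text
[-0.47351868 -0.54723408  0.40830262]
pose [454.7 198.3  31.7] head -0.1 j [ 0.17  0.51  1.8  -0.    0.83  0.18] t 9.4 g 1.0
shift [-0.03  0.03  0.02] twist -0.1 rows~ 1.0
```

Call:
{"op": "step_arm", "data": {"plan": "0 0 0 0 20;0 0 0 0 20;0 0 0 0 20;0 0 0 0 20;0 0 0 0 20;0 0 0 0 20;0 0 0 0 20;0 0 0 0 20", "grip_force": 35}}

```text
time_s: 10.25
eef_pos: [455.2, 198.8, 33.1]
ee_rot: [0.0, 0.707, 0.707, 0.001]
force: [0.1, -0.2, 5.6]
grip_width: 0.368
```

Call:
{"op": "step_arm", "data": {"plan": "0 0 -4 0 20;0 0 -9 0 20;0 0 -14 0 20;0 0 -19 0 20;0 0 -24 0 20;0 0 -24.5 0 20;0 0 -24.5 0 20"}}

```text
time_s: 10.95
eef_pos: [454.9, 198.8, 278.1]
ee_rot: [0.001, 0.707, 0.707, 0.001]
force: [0.6, 0.4, -1.1]
grip_width: 0.367
```

```bash
python3 - <<'E'
from h import *
print(readout.sense()['force'])
go((608,-190,280,13))
E
```

```text
[ 0.55339873  0.36726363 -1.13068815]
pose [454.9 198.8 278.1] head -0.1 j [0.18 0.22 1.5  0.   1.42 0.18] t 10.9 g 0.367
shift [-38.87  15.34  -0.17] twist -13.1 rows~ 9.0
```

Call:
{"op": "step_arm", "data": {"plan": "-4 1.5 0 -1.5 20;-8.5 3.3 0 -3 20;-13 5.1 0 -4.5 20;-17.5 6.9 0 -6 20;-22 8.7 0 -7.5 20;-26.5 10.4 0 -9 20;-31 12.2 0 -10.5 20;-35 13.8 0 -12 20;-38.9 15.3 0 -13.1 20;-38.9 15.3 0 -13.1 20"}}

```text
time_s: 11.95
eef_pos: [607.3, -194.8, 273.1]
ee_rot: [-0.002, 0.624, 0.782, -0.001]
force: [-0.0, 0.5, -0.7]
grip_width: 0.363
```

```bash
python3 - <<'E'
from h import *
cams.capture('wrist')
i,p,d=look('wrist',['sample_bottle_mid','dropper_bottle_mid'],'w5.png')
go((607.4,-188.5,280,13),(607.4,-188.5,37,13))
w,u,v=world(i,d);m=(abs(w[:,0]-600)<60)&(abs(w[:,1]+112)<50)&(w[:,2]>30)&(w[:,2]<115)
print('bottle',rect(w[m],30,115))
E
```

```text
sample_bottle_mid 0.92 [512.  94. 145.  93.] med [744. -81. 110.] lo [ 725. -115.    6.] hi [782. -45. 142.]
sample_bottle_mid 0.81 [324.  88.  68.  78.] med [ 590. -112.  143.] lo [ 558. -146.   67.] hi [621. -81. 145.]
dropper_bottle_mid 0.7 [323. 298.  78. 164.] med [ 605. -184.  302.] lo [ 592. -199.  245.] hi [ 621. -176.  339.]
pose [ 607.1 -189.4  276.4] head 13.1 j [-0.49  0.55  1.04  0.    1.56 -0.71] t 12.2 g 0.369
shift [ 0.08  0.05 -0.36] twist 0.1 rows~ 1.0
shift [ 0.04  0.08 23.94] twist 0.1 rows~ 5.0
bottle (((590.372802734375, -113.47845458984375), (61.36154556274414, 61.083702087402344), 13.510964393615723), np.int64(1929))
```

View pics/w5.png

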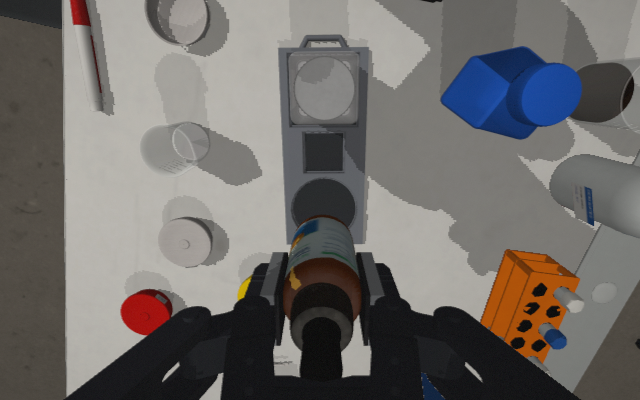

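Call:
{"op": "step_arm", "data": {"plan": "0 0.05 4 0 20;0 0.05 8 0 20;0 0.05 12 0 20;0 0.05 16 0 20;0 0.05 19.5 0 20;0 0.05 22 0 20;0 0.05 23.3 0 20;0 0.05 23.7 0 20;0 0.05 23.7 0 20;0 0.05 23.7 0 20"}}

```text
time_s: 13.15
eef_pos: [608.6, -190.5, 42.0]
ee_rot: [0.001, 0.622, 0.783, 0.0]
force: [0.3, 0.3, -0.2]
grip_width: 0.363
```

```bash
python3 - <<'E'
from h import *
print(readout.sense()['force'])
go((607.6,-189,36.2,13))
E
```

```text
[ 0.27957845  0.30190713 -0.23410392]
pose [ 608.6 -190.5   42. ] head 13.1 j [-0.49  0.74  1.33  0.    1.06 -0.71] t 13.2 g 0.363
shift [ 0.17 -0.06  0.58] twist 0.1 rows~ 1.0
```

Call:
{"op": "step_arm", "data": {"plan": "0.2 -0.05 0 0 20;0.2 -0.05 0.25 0 20;0.2 -0.05 0.45 0 20;0.2 -0.05 0.6 0 20;0.2 -0.05 0.65 0 20;0.2 -0.05 0.65 0 20"}}

```text
time_s: 13.75
eef_pos: [607.4, -188.7, 36.1]
ee_rot: [0.001, 0.622, 0.783, 0.0]
force: [-4.6, 2.2, 15.5]
grip_width: 0.365
```

```bash
python3 - <<'E'
from h import *
print(readout.sense()['force'])
go((607.6,-189,36.2,13))
E
```

```text
[-4.56258378  2.23887266 15.47029386]
pose [ 607.4 -188.7   36.1] head 13.1 j [-0.48  0.75  1.34 -0.    1.05 -0.71] t 13.8 g 0.365
shift [-0.04  0.02 -0.01] twist 0.1 rows~ 1.0
```

Call:
{"op": "step_arm", "data": {"plan": "0 0 -0.05 0 60;0 0 -0.05 0 100;0 0 -0.05 0 100;0 0 -0.05 0 100;0 0 -4 0 100;0 0 -9 0 100;0 0 -14 0 100;0 0 -19 0 100;0 0 -21 0 100;0 0 -21 0 100"}}

```text
time_s: 14.75
eef_pos: [607.8, -188.9, 247.5]
ee_rot: [0.003, 0.622, 0.783, 0.001]
force: [-0.0, 0.7, -0.7]
grip_width: 0.996
```

```bash
cat >>h.py <<'E'
def circ(i,d,cx,cy,rad,zl,zh):
    w,u,v=world(i,d);m=(np.hypot(w[:,0]-cx,w[:,1]-cy)<rad)&(w[:,2]>zl)&(w[:,2]<zh)
    q=w[m]; print(len(q),cv2.minEnclosingCircle(q[:,:2].astype(np.float32)),np.median(q[:,2])); return q
E
python3 - <<'E'
from h import *
cams.capture('wrist')
i,p,d=look('wrist',['lidded_dish_mid','dropper_bottle_mid'],'w6.png')
circ(i,d,461,-339,50,12,30);circ(i,d,607,-189,40,70,120)
go((460,-339,250,0),(460,-400,250,0))
E
```

```text
lidded_dish_mid 0.95 [131. 319.  53.  37.] med [ 411. -439.   22.] lo [ 386. -474.    3.] hi [ 442. -423.   25.]
lidded_dish_mid 0.8 [176. 254.  54.  55.] med [ 461. -332.   22.] lo [ 428. -371.   -1.] hi [ 492. -303.   24.]
lidded_dish_mid 0.8 [260. 310.  53.  48.] med [ 570. -387.   22.] lo [ 539. -423.    3.] hi [ 600. -359.   24.]
dropper_bottle_mid 0.81 [323. 171.  33.  40.] med [ 606. -182.   64.] lo [ 592. -199.   11.] hi [ 623. -172.  103.]
2360 ((460.34893798828125, -336.3049621582031), 35.05027770996094) 22.065663964323388
499 ((607.7467651367188, -188.6867218017578), 11.713034629821777) 80.02318574414853
pose [ 606.5 -188.3  241.9] head 13.0 j [-0.49  0.56  1.1  -0.    1.48 -0.71] t 14.9 g 1.005
shift [-11.38 -17.67  -0.79] twist 13.0 rows~ 5.0
shift [-17.32 -19.05  -0.8 ] twist 13.0 rows~ 6.0
```

View pics/w6.png

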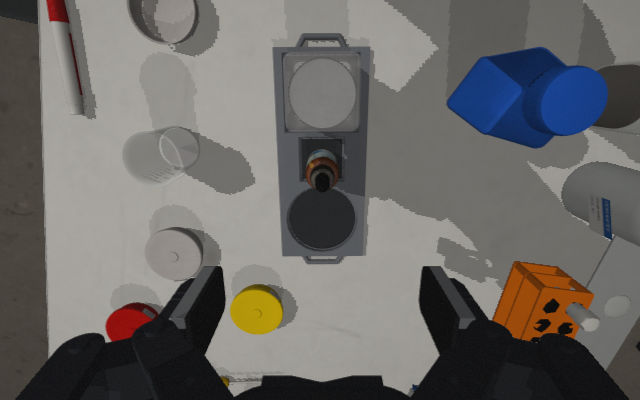

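Call:
{"op": "step_arm", "data": {"plan": "-3 -4.3 -0.5 3 100;-6 -8.7 -0.5 6 100;-9 -13.2 -0.5 10 100;-11.4 -17.6 0 13 100;-11.4 -17.6 4 13 100;-11.4 -17.6 8 13 100;-11.4 -17.6 12 13 100;-11.4 -17.6 12 13 100;-11.4 -17.6 12 13 100"}}

```text
time_s: 15.85
eef_pos: [461.3, -339.2, 124.1]
ee_rot: [-0.001, 0.707, 0.707, 0.0]
force: [0.4, -1.3, 1.1]
grip_width: 1.001
```

```bash
python3 - <<'E'
from h import *
cams.capture('wrist')
i,p,d=look('wrist',['lidded_dish_mid'],'w7.png')
circ(i,d,461,-339,50,12,30)
i=cams.camera_info('scene');p,d=cams.capture('scene');circ(i,d,461,-339,50,10,30)
i=cams.camera_info('top');p,d=cams.capture('top');circ(i,d,461,-339,50,10,30)
go((460.3,-337,100,0),(460.3,-337,0,0))
E
```

```text
lidded_dish_mid 0.78 [317. 192.  84.  91.] med [ 459. -334.   22.] lo [ 428. -367.   20.] hi [ 491. -303.   24.]
lidded_dish_mid 0.71 [269. 319.  73.  73.] med [ 418. -451.   22.] lo [ 386. -487.    3.] hi [ 449. -423.   24.]
lidded_dish_mid 0.71 [455. 256.  85.  66.] med [ 570. -383.   22.] lo [ 537. -415.    6.] hi [ 600. -359.   24.]
6025 ((459.8363037109375, -336.2488098144531), 34.594486236572266) 22.212869611371364
293 ((458.709716796875, -340.333984375), 35.72751235961914) 20.41268603004998
53 ((470.8518371582031, -338.9710388183594), 36.92802810668945) 23.486219215003985
pose [ 461.8 -339.6  125.5] head 0.1 j [-0.84  0.52  1.49 -0.    1.13 -0.84] t 16.1 g 0.996
shift [ 0.27 -0.15  2.55] twist 0.1 rows~ 1.0
shift [ 0.29 -0.17 12.55] twist 0.1 rows~ 3.0
```

View pics/w7.png

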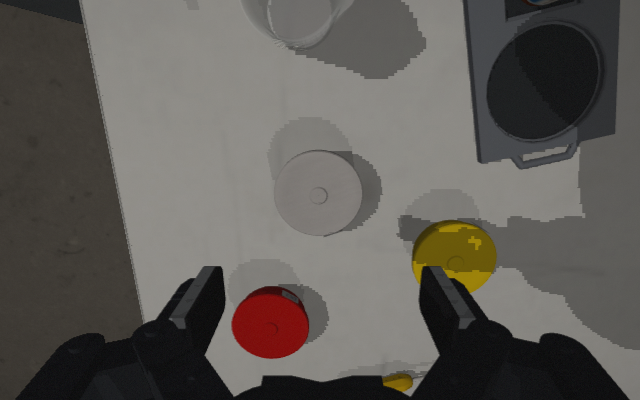

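Call:
{"op": "step_arm", "data": {"plan": "0.3 -0.18 0 0 100;0.3 -0.18 4 0 100;0.3 -0.18 8 0 100;0.3 -0.18 11 0 100;0.3 -0.18 12.2 0 100;0.3 -0.18 12.4 0 100;0.3 -0.18 12.4 0 100"}}

```text
time_s: 16.8
eef_pos: [460.0, -336.8, 1.2]
ee_rot: [0.001, 0.707, 0.707, -0.0]
force: [1.0, -0.2, 0.1]
grip_width: 1.0
```

Call:
{"op": "step_arm", "data": {"plan": "0 0 0 0 65;0 0 0 0 65;0 0 0 0 65;0 0 0 0 65;0 0 0 0 65;0 0 0 0 65", "grip_force": 40}}

```text
time_s: 17.4
eef_pos: [459.8, -336.9, 2.2]
ee_rot: [0.001, 0.707, 0.708, -0.0]
force: [-4.7, 2.5, 11.7]
grip_width: 0.75
```

```bash
python3 - <<'E'
from h import *
print(readout.sense()['force'])
go((460.3,-337,100,0))
E
```

```text
[-4.71877304  2.54098921 11.70924083]
pose [ 459.8 -336.9    2.2] head 0.1 j [-0.84  0.68  1.58 -0.    0.87 -0.84] t 17.4 g 0.75
shift [-0.03  0.06 -9.78] twist 0.1 rows~ 2.0
```

Call:
{"op": "step_arm", "data": {"plan": "0 0 -3 0 65;0 0 -7 0 65;0 0 -11 0 65;0 0 -15 0 65;0 0 -15 0 65"}}

```text
time_s: 17.9
eef_pos: [461.2, -338.0, 156.5]
ee_rot: [0.006, 0.707, 0.707, -0.0]
force: [0.1, -0.9, -0.4]
grip_width: 0.746
```

```bash
python3 - <<'E'
from h import *
print(readout.sense()['force'])
go((623,-256,150,13),(623,-256,20,13))
E
```

```text
[ 0.06806651 -0.94538953 -0.38004984]
pose [ 461.2 -338.   156.5] head 0.1 j [-0.84  0.47  1.47  0.    1.19 -0.84] t 17.9 g 0.746
shift [ 8.19 16.18  0.7 ] twist -12.9 rows~ 4.0
shift [ 8.3  16.08 13.7 ] twist -12.9 rows~ 5.0
```

Call:
{"op": "step_arm", "data": {"plan": "2 4 0 -3 65;4 8 0 -6 65;6.2 12.2 0 -9.5 65;8.2 16.1 0 -12.9 65;8.2 16.1 4 -12.9 65;8.2 16.1 8 -12.9 65;8.2 16.1 12 -12.9 65;8.2 16.1 13 -12.9 65;8.2 16.1 13 -12.9 65;8.2 16.1 13 -12.9 65"}}

```text
time_s: 18.9
eef_pos: [621.3, -254.8, 22.2]
ee_rot: [0.002, 0.623, 0.782, 0.0]
force: [0.9, 0.5, 0.7]
grip_width: 0.747
```

```bash
python3 - <<'E'
from h import *
cams.capture('wrist')
i,p,d=look('wrist',['lidded_dish_mid'],'w8.png')
circ(i,d,623,-256,45,25,60)
print(readout.sense()['force'])
go((623,-256,12,13),(623,-256,5,13))
E
```

```text
lidded_dish_mid 0.82 [175. 392.  36.  14.] med [ 558. -365.    7.] lo [ 547. -373.   -0.] hi [ 584. -272.   84.]
lidded_dish_mid 0.56 [322. 282. 154. 148.] med [ 620. -249.   42.] lo [ 590. -284.   28.] hi [ 652. -221.   44.]
21195 ((621.187255859375, -248.2779541015625), 44.27505111694336) 42.50020939929209
[-0.69376848 -1.1491013  -1.248011  ]
pose [ 621.2 -254.7   22.1] head 12.9 j [-0.56  0.84  1.21  0.    1.09 -0.79] t 19.1 g 0.743
shift [-0.16  0.14  1.02] twist -0.1 rows~ 1.0
shift [-0.16  0.14  1.72] twist -0.1 rows~ 1.0
```

View pics/w8.png

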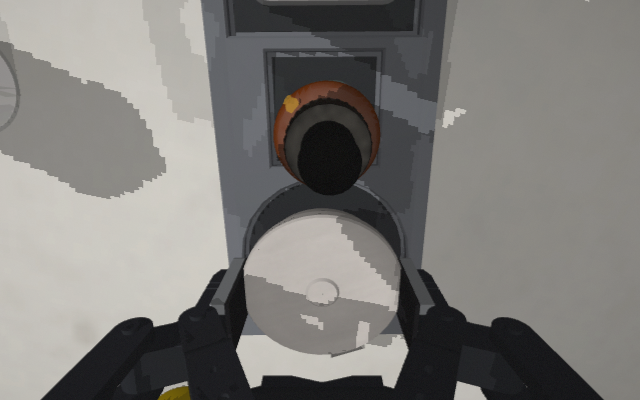

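Call:
{"op": "step_arm", "data": {"plan": "-0.1 0.15 0 0 65;-0.1 0.15 0.6 0 65;-0.1 0.15 1.1 0 65;-0.1 0.15 1.5 0 65;-0.1 0.15 1.75 0 65;-0.1 0.15 1.75 0 65;-0.1 0.15 1.75 0 65"}}

```text
time_s: 19.75
eef_pos: [621.9, -254.6, 5.1]
ee_rot: [-0.0, 0.623, 0.782, -0.0]
force: [-12.4, 5.9, 23.7]
grip_width: 0.751
```

```bash
python3 - <<'E'
from h import *
print(readout.sense()['force'])
go((623,-256,5,13))
E
```

```text
[-12.4186247    5.90155813  23.68744814]
pose [ 621.9 -254.6    5.1] head 13.0 j [-0.56  0.86  1.21 -0.    1.07 -0.79] t 19.8 g 0.751
shift [-0.16  0.07  0.01] twist -0.0 rows~ 1.0
```

Call:
{"op": "step_arm", "data": {"plan": "0 0 -0.15 0 65;0 0 -0.15 0 80;0 0 -0.15 0 100;0 0 -0.15 0 100;0 0 -0.15 0 100;0 0 -4 0 100;0 0 -9 0 100;0 0 -14 0 100;0 0 -19 0 100;0 0 -23 0 100"}}

```text
time_s: 20.75
eef_pos: [622.1, -254.8, 235.7]
ee_rot: [0.001, 0.623, 0.782, 0.0]
force: [1.0, -0.0, 0.5]
grip_width: 1.001
```

```bash
python3 - <<'E'
from h import *
cams.capture('wrist')
i,p,d=look('wrist',['lidded_dish_mid','open_dish_mid'],'w9.png')
circ(i,d,622.7,-254.8,40,18,40)
go((424,-110,240,0))
E
```

```text
lidded_dish_mid 0.96 [251. 262.  58.  49.] med [ 570. -389.   22.] lo [ 539. -424.    3.] hi [ 601. -360.   24.]
lidded_dish_mid 0.74 [316. 162.  61.  62.] med [ 622. -252.   25.] lo [ 591. -285.   23.] hi [ 653. -221.   27.]
lidded_dish_mid 0.71 [121. 279.  58.  48.] med [ 420. -451.   22.] lo [ 387. -488.    4.] hi [ 450. -424.   24.]
3061 ((622.4888916015625, -253.89791870117188), 34.41798782348633) 25.22754928942703
pose [ 622.1 -254.8  232.5] head 12.9 j [-0.56  0.65  0.97 -0.    1.51 -0.79] t 20.9 g 1.001
shift [ 18.55 -16.06  -0.77] twist 12.9 rows~ 5.0
```

View pics/w9.png

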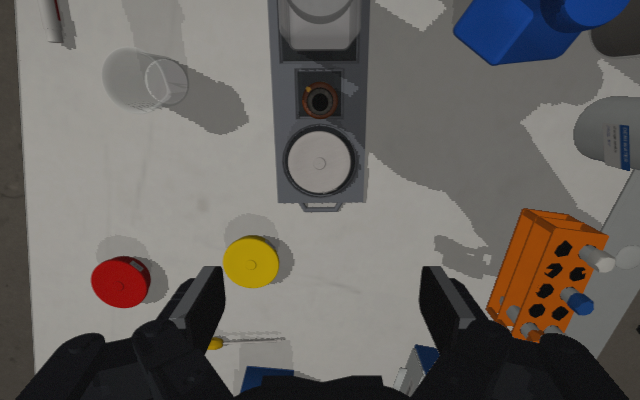

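Call:
{"op": "step_arm", "data": {"plan": "3.8 -3.2 -0.7 2.5 100;7.6 -6.4 -0.7 5 100;11.4 -9.6 -0.7 8 100;15 -13 -0.7 11 100;18.5 -16 -0.7 13 100;18.5 -16 -0.7 13 100;18.5 -16 -0.7 13 100"}}

```text
time_s: 21.65
eef_pos: [424.2, -110.0, 238.7]
ee_rot: [-0.001, 0.707, 0.707, -0.0]
force: [0.1, 0.4, -0.2]
grip_width: 0.998
```

```bash
python3 - <<'E'
from h import *
cams.capture('wrist')
i,p,d=look('wrist',['open_dish_mid','small_beaker_mid'],'w10.png')
circ(i,d,424,-77,50,12,30)
go((424,-77,110,0))
E
```

```text
open_dish_mid 0.75 [323. 133.  63.  65.] med [423. -75.   1.] lo [ 393. -104.   -1.] hi [454. -44.  21.]
small_beaker_mid 0.71 [345. 258.  56.  66.] med [ 448. -221.   41.] lo [ 420. -234.   -0.] hi [ 476. -184.   68.]
541 ((423.7345275878906, -73.84142303466797), 32.183860778808594) 19.74343268430314
pose [ 425.3 -110.9  238.8] head -0.1 j [-0.52  0.12  1.72 -0.    1.3  -0.52] t 21.9 g 1.002
shift [ 3.38 -0.12 12.88] twist -0.1 rows~ 3.0
```

Call:
{"op": "step_arm", "data": {"plan": "3.65 -0.15 0 0 100;3.65 -0.15 5 0 100;3.65 -0.15 10 0 100;3.65 -0.15 15 0 100;3.65 -0.15 19 0 100;3.65 -0.15 22 0 100;3.65 -0.15 23.4 0 100;3.65 -0.15 23.7 0 100;3.65 -0.15 23.7 0 100"}}

```text
time_s: 22.75
eef_pos: [423.5, -74.0, 2.2]
ee_rot: [-0.0, 0.708, 0.707, -0.0]
force: [0.1, -0.2, 1.2]
grip_width: 0.998
```

Call:
{"op": "step_arm", "data": {"plan": "0 0 0 0 55;0 0 0 0 55;0 0 0 0 55;0 0 0 0 55;0 0 0 0 55;0 0 0 0 55", "grip_force": 25}}

```text
time_s: 23.35
eef_pos: [423.6, -74.1, 3.5]
ee_rot: [0.001, 0.707, 0.707, 0.0]
force: [-4.3, 0.0, 9.0]
grip_width: 0.704
```

```bash
python3 - <<'E'
from h import *
print(readout.sense()['force'])
go((460.3,-337,100,0))
cams.capture('wrist')
i,p,d=look('wrist',['open_dish_mid'],'w11.png')
E
```

```text
[-4.32102707  0.00956172  8.9885644 ]
pose [423.6 -74.1   3.5] head -0.0 j [-0.45  0.46  2.   -0.    0.67 -0.45] t 23.4 g 0.704
shift [-26.3    3.7   -9.62] twist -0.0 rows~ 6.0
```

View pics/w11.png

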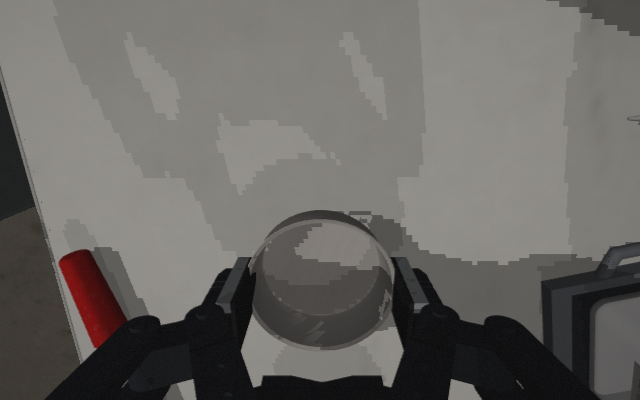

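Call:
{"op": "step_arm", "data": {"plan": "0 0 -4 0 55;0 0 -9 0 55;0 0 -14 0 55;0 0 -19 0 55;4 5 -19 -2.5 55;8 10 -19 -5 55;11 15 -19 -7.5 55;14.5 20.5 -19 -10 55;14.5 20.5 -19 -10 55;14.5 20.5 -19 -10 55"}}

```text
time_s: 24.5
eef_pos: [631.0, 73.9, 191.1]
ee_rot: [-0.0, 0.642, 0.767, 0.0]
force: [-0.5, 0.1, -0.8]
grip_width: 0.705
```

```bash
python3 - <<'E'
from h import *
cams.capture('wrist')
i,p,d=look('wrist',['short_tray'],'w12.png')
r=spotter.regions_of('wrist','short_tray')[0];w,u,v=world(i,d,r['pixels']);print(rect(w,-3,13))
print(readout.sense()['force'])
go((634.7,141.3,100,10))
E
```

```text
short_tray 0.96 [337.  84. 122. 166.] med [628. 165.   4.] lo [574.  86.   1.] hi [682. 227.   9.]
(((630.0380859375, 153.82550048828125), (103.97445678710938, 144.86793518066406), 10.230727195739746), np.int64(17539))
[-0.02614979  0.22521203 -0.37385542]
pose [627.7  70.5 193. ] head 9.9 j [-0.07  0.58  1.2  -0.    1.36 -0.25] t 24.7 g 0.702
shift [6.86 1.91 9.3 ] twist -0.1 rows~ 3.0
```

View pics/w12.png

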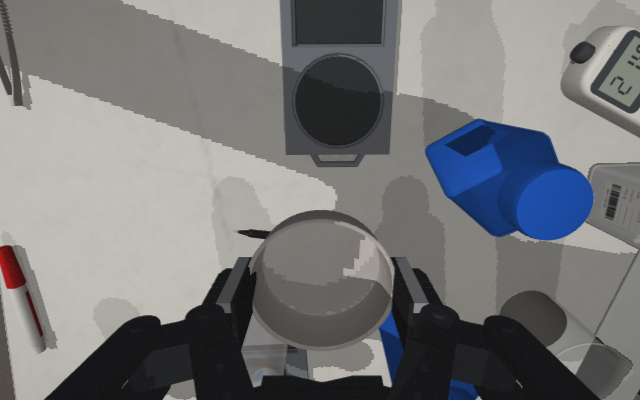

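```bash
python3 - <<'E'
from h import *
i=cams.camera_info('wrist');C=ray(i,338.5,101,7);print(C,np.linalg.norm(ray(i,293,101,7)-ray(i,384,101,7)))
go((C[0],C[1],100,10),(C[0],C[1],20,10))
E
```

```text
[631.31606842 141.1924345    7.        ] 84.11883957715177
pose [627.7  70.5 193. ] head 9.9 j [-0.07  0.58  1.2  -0.    1.36 -0.25] t 24.7 g 0.702
shift [6.91 1.58 9.3 ] twist -0.1 rows~ 3.0
shift [ 6.91  1.57 17.3 ] twist -0.1 rows~ 4.0
```

Call:
{"op": "step_arm", "data": {"plan": "3.5 0.8 0 0 55;6.9 1.6 1 0 55;6.9 1.6 5 0 55;6.9 1.6 9 0 55;6.9 1.6 13 0 55;6.9 1.6 16 0 55;6.9 1.6 17 0 55;6.9 1.6 17.5 0 55;6.9 1.6 17.5 0 55;6.9 1.6 17.5 0 55"}}

```text
time_s: 25.7
eef_pos: [633.0, 141.6, 19.4]
ee_rot: [0.001, 0.643, 0.766, 0.001]
force: [-0.8, -0.7, -0.5]
grip_width: 0.705
```

```bash
python3 - <<'E'
from h import *
print(readout.sense()['force'])
go((632,141.2,6.5,10))
E
```

```text
[-0.79097217 -0.7009325  -0.53002604]
pose [633.  141.6  19.4] head 9.9 j [ 0.04  0.8   1.3  -0.    1.04 -0.13] t 25.7 g 0.705
shift [-0.02 -0.11  1.29] twist -0.1 rows~ 1.0
```

Call:
{"op": "step_arm", "data": {"plan": "0 -0.1 0.5 0 55;0 -0.1 0.9 0 55;0 -0.1 1.15 0 55;0 -0.1 1.3 0 55;0 -0.1 1.3 0 55;0 -0.1 1.3 0 55"}}

```text
time_s: 26.3
eef_pos: [631.1, 141.6, 6.6]
ee_rot: [0.0, 0.643, 0.766, -0.0]
force: [-10.6, -2.1, 16.9]
grip_width: 0.703
```

```bash
python3 - <<'E'
from h import *
print(readout.sense()['force'])
go((632,141.2,6.5,10))
E
```

```text
[-10.63237998  -2.09085531  16.87428418]
pose [631.1 141.6   6.6] head 10.0 j [ 0.04  0.81  1.31 -0.    1.02 -0.13] t 26.3 g 0.703
shift [-0.05  0.08  0.01] twist -0.0 rows~ 1.0
```

Seated. Release, rise and look at the dish.

Call:
{"op": "step_arm", "data": {"plan": "0 0 -0.1 0 55;0 0 -0.1 0 75;0 0 -0.1 0 100;0 0 -0.1 0 100;0 0 -0.1 0 100;0 0 -4 0 100;0 0 -9 0 100;0 0 -14 0 100;0 0 -19 0 100;0 0 -23 0 100"}}

```text
time_s: 27.3
eef_pos: [631.3, 141.6, 237.7]
ee_rot: [0.001, 0.643, 0.766, 0.001]
force: [0.6, 0.1, -0.1]
grip_width: 0.996
```

```bash
python3 - <<'E'
from h import *
cams.capture('wrist')
i,p,d=look('wrist',['open_dish_mid','bench_timer_mid','short_tray'],'w13.png')
circ(i,d,632,141,45,16,40)
C=ray(i,0,0,7)
go((457,270,235,0))
E
```

```text
open_dish_mid 0.65 [318. 167.  59.  57.] med [632. 139.   4.] lo [601. 112.   2.] hi [661. 171.  24.]
bench_timer_mid 0.53 [319. 167.  57.  56.] med [632. 138.   4.] lo [601. 112.   2.] hi [661. 170.  24.]
short_tray 0.75 [317. 115. 103. 195.] med [619. 210.   4.] lo [566.  88.   1.] hi [681. 283.   9.]
474 ((630.78173828125, 141.4437255859375), 32.40657043457031) 22.755572959772355
pose [630.8 141.5 233.2] head 9.9 j [ 0.04  0.59  1.08 -0.    1.48 -0.13] t 27.6 g 1.001
shift [ 15.66 -14.9   -0.15] twist 9.9 rows~ 5.0
```

View pics/w13.png

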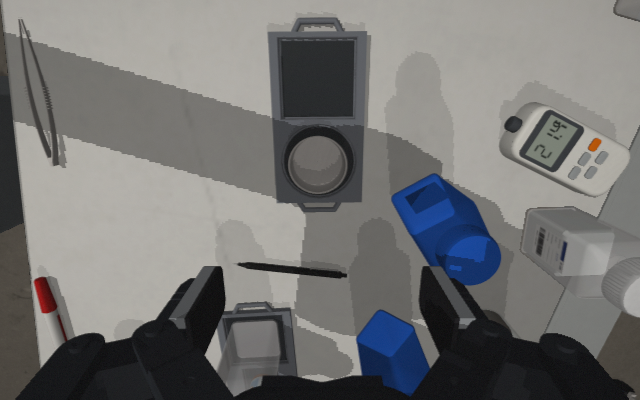

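```bash
python3 - <<'E'
from h import *
i=cams.camera_info('wrist');print(ray(i,317,78,7),ray(i,318,162,7))
E
```

```text
[610.36298609 229.37088482   7.        ] [626.17721608 144.07435804   7.        ]
```

Call:
{"op": "step_arm", "data": {"plan": "3.5 -3.3 0 2 100;7 -6.6 0 4 100;10.5 -10 0 6 100;14 -13.3 0 8 100;15.6 -14.9 0 9.9 100;15.6 -14.9 0 9.9 100;15.6 -14.9 0 9.9 100"}}

```text
time_s: 28.25
eef_pos: [457.4, 269.3, 233.4]
ee_rot: [-0.0, 0.706, 0.708, -0.001]
force: [-0.4, 0.3, 0.1]
grip_width: 0.998
```

```bash
python3 - <<'E'
from h import *
cams.capture('wrist')
i,p,d=look('wrist',['bench_timer_mid'],'w14.png')
w,u,v=world(i,d);m=(np.hypot(w[:,0]-459,w[:,1]-335)<60);q=w[m]
for a in(6,10,13):print(rect(q,a,25))
cv2.imwrite('pics/w14c.png',cv2.resize(p[:330,180:500,::-1],None,fx=1.8,fy=1.8))
go((457,335,120,0))
E
```

```text
bench_timer_mid 0.61 [319.  94.  65.  64.] med [455. 343.  16.] lo [426. 314.   2.] hi [483. 370.  19.]
(((454.5228271484375, 341.29180908203125), (56.36053466796875, 56.42108917236328), 10.488998413085938), np.int64(3019))
(((454.61822509765625, 341.2950134277344), (55.14760208129883, 55.24722671508789), 10.60960865020752), np.int64(2970))
(((454.469970703125, 341.3089294433594), (54.612735748291016, 54.61122512817383), 10.411458015441895), np.int64(2907))
pose [458.2 268.7 233.7] head -0.0 j [ 0.31  0.33  1.47 -0.    1.34  0.31] t 28.4 g 1.003
shift [ 6.63 -0.11 11.36] twist -0.0 rows~ 3.0
```

View pics/w14c.png

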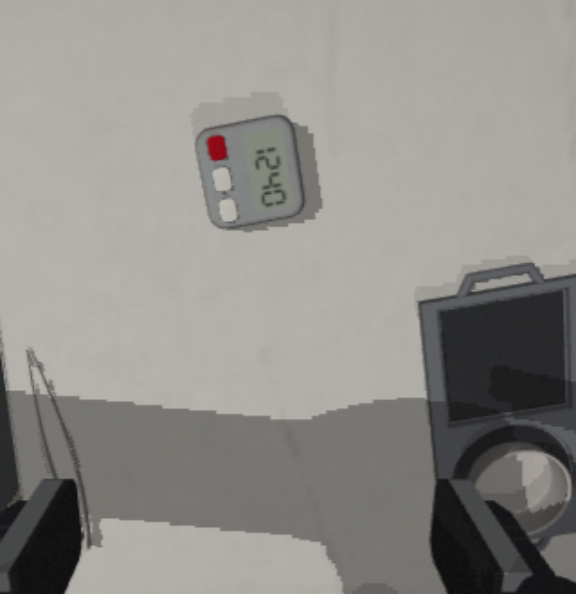

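```bash
python3 - <<'E'
from h import *
go((454.5,341.3,100,10.5),(454.5,341.3,0.5,10.5))
E
```

```text
pose [458.2 268.7 233.7] head -0.0 j [ 0.31  0.33  1.47 -0.    1.34  0.31] t 28.4 g 1.003
shift [ 7.26 -0.36 13.36] twist -10.5 rows~ 4.0
shift [ 7.27 -0.35 23.31] twist -10.5 rows~ 5.0
```

Call:
{"op": "step_arm", "data": {"plan": "4 -0.2 0 -5 100;7.25 -0.35 0 -10.5 100;7.25 -0.35 5 -10.5 100;7.25 -0.35 10 -10.5 100;7.25 -0.35 15 -10.5 100;7.25 -0.35 19 -10.5 100;7.25 -0.35 22 -10.5 100;7.25 -0.35 23.1 -10.5 100;7.25 -0.35 23.3 -10.5 100;7.25 -0.35 23.3 -10.5 100"}}

```text
time_s: 29.4
eef_pos: [454.9, 342.1, 2.4]
ee_rot: [0.0, 0.639, 0.769, 0.001]
force: [-1.2, -0.2, 0.2]
grip_width: 1.001
```

```bash
python3 - <<'E'
from h import *
print(readout.sense()['force'])
go((454.5,341.3,0,10.5))
E
```

```text
[-1.20625434 -0.1939374   0.16136089]
pose [454.9 342.1   2.4] head 10.5 j [ 0.44  0.68  1.58 -0.    0.87  0.26] t 29.4 g 1.001
shift [-0.07 -0.05  0.24] twist 0.0 rows~ 1.0
```

Call:
{"op": "step_arm", "data": {"plan": "-0.05 0 0.25 0 100;-0.05 0 0.25 0 55;-0.05 0 0.25 0 55;-0.05 0 0.25 0 55;-0.05 0 0.25 0 55;-0.05 0 0.25 0 55;-0.05 0 0.25 0 55;-0.05 0 0.25 0 55", "grip_force": 40}}

```text
time_s: 30.2
eef_pos: [454.4, 341.7, 0.1]
ee_rot: [0.0, 0.639, 0.769, 0.001]
force: [-3.1, -1.8, 8.7]
grip_width: 0.633
```

Call:
{"op": "step_arm", "data": {"plan": "0 0 -4 0 55;0 0 -9 0 55;0 0 -14 0 55;0 0 -15 0 55;0 0 -15 0 55"}}

```text
time_s: 30.7
eef_pos: [454.6, 341.8, 150.7]
ee_rot: [0.001, 0.639, 0.769, 0.002]
force: [-0.1, -0.2, -1.4]
grip_width: 0.632
```

```bash
python3 - <<'E'
from h import *
print(readout.sense()['force'])
cams.capture('wrist');i,p,d=look('wrist',['bench_timer_mid'],'w15.png')
go((616,228,150,10.2),(616,228,18,10.2))
E
```

```text
[-0.0616722  -0.16569068 -1.44041159]
bench_timer_mid 0.69 [323. 277. 136. 131.] med [453. 348. 164.] lo [425. 313.  -0.] hi [481. 372. 167.]
pose [453.2 341.1 146.9] head 10.5 j [ 0.44  0.48  1.48 -0.    1.18  0.25] t 30.9 g 0.626
shift [-14.1   13.93  -0.34] twist 0.3 rows~ 4.0
shift [-14.09  13.98  12.86] twist 0.3 rows~ 5.0
```

View pics/w15.png

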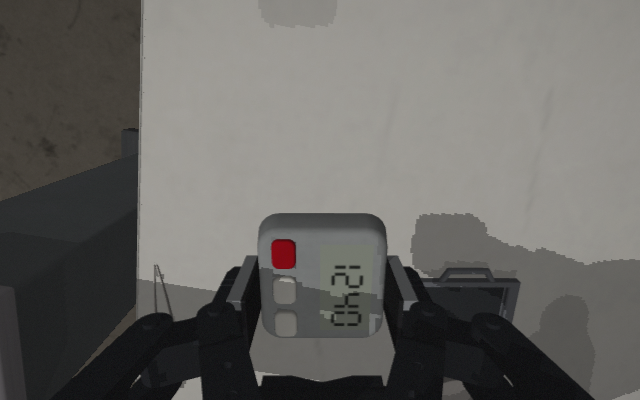

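Call:
{"op": "step_arm", "data": {"plan": "-3.5 3.5 0 0 55;-7 7 0 0 55;-10.5 10.5 0 0 55;-14.1 14 0 0 55;-14.1 14 3 0 55;-14.1 14 7 0 55;-14.1 14 10.5 0 55;-14.1 14 12.4 0 55;-14.1 14 12.4 0 55;-14.1 14 12.4 0 55"}}

```text
time_s: 31.85
eef_pos: [617.2, 228.5, 24.4]
ee_rot: [-0.0, 0.639, 0.769, -0.0]
force: [0.5, 0.7, -0.5]
grip_width: 0.629
```

```bash
python3 - <<'E'
from h import *
print(readout.sense()['force'])
cams.capture('wrist');i,p,d=look('wrist',['bench_timer_mid'])
r=spotter.regions_of('wrist','bench_timer_mid')[0]
go((616,228,3,10.2))
E
```

```text
[ 0.45257117  0.72899423 -0.48549461]
bench_timer_mid 0.85 [324. 276. 133. 128.] med [617. 235.  41.] lo [589. 203.  27.] hi [645. 259.  44.]
pose [618.  228.6  26.1] head 10.5 j [ 0.18  0.81  1.26 -0.    1.07 -0.01] t 32.0 g 0.63
shift [-0.02 -0.21  2.31] twist 0.3 rows~ 1.0
```

Call:
{"op": "step_arm", "data": {"plan": "0 -0.15 0.6 0 55;0 -0.15 1.2 0 55;0 -0.15 1.7 0 55;0 -0.15 2 0 55;0 -0.15 2.2 0 55;0 -0.15 2.3 0 55;0 -0.15 2.3 0 55"}}

```text
time_s: 32.75
eef_pos: [616.0, 228.3, 3.1]
ee_rot: [0.0, 0.639, 0.769, -0.0]
force: [-6.2, -2.0, 9.6]
grip_width: 0.626
```

```bash
python3 - <<'E'
from h import *
print(readout.sense()['force'])
go((616,228,3,10.2))
E
```

```text
[-6.18330741 -1.96455098  9.58440784]
pose [616.  228.3   3.1] head 10.6 j [ 0.18  0.84  1.27 -0.    1.03 -0.01] t 32.8 g 0.626
shift [-0.02 -0.01  0.01] twist 0.4 rows~ 1.0
```

Call:
{"op": "step_arm", "data": {"plan": "0 0 0 0 55;0 0 0 0 75;0 0 0 0 100;0 0 0 0 100;0 0 0 0 100;0 0 -4 0 100;0 0 -9 0 100;0 0 -14 0 100;0 0 -19 0 100;0 0 -23 0 100"}}

```text
time_s: 33.75
eef_pos: [616.1, 228.2, 235.3]
ee_rot: [0.001, 0.639, 0.769, 0.001]
force: [0.8, -0.8, -0.6]
grip_width: 0.997
```

```bash
python3 - <<'E'
from h import *
for _ in range(4): cams.capture('wrist')
i,p,d=look('wrist',['bench_timer_mid','open_dish_mid'],'w16.png')
w,u,v=world(i,d);m=(np.hypot(w[:,0]-616,w[:,1]-228)<45)&(w[:,2]>13)
q=w[m];print(rect(q,13,30)); 
A=np.c_[q[:,:2]-q[:,:2].mean(0),np.ones(len(q))];print('plane',np.linalg.lstsq(A,q[:,2],rcond=None)[0])
i,pt,d=look('top',['sample_bottle_mid','dropper_bottle_mid','lidded_dish_mid','small_beaker_mid','bench_timer_mid','open_dish_mid'],'top2.png')
a=p[:300,150:550,::-1];b=cv2.resize(pt[130:270,190:440,::-1],(800,448));a=cv2.resize(a[:,:],(400,300))[30:180]
out=np.zeros((600,800,3),np.uint8);out[:448]=b;out[448:598,:400]=a;cv2.imwrite('pics/fin.png',out)
E
```

```text
bench_timer_mid 0.92 [324. 166.  61.  56.] med [616. 231.  18.] lo [588. 201.   6.] hi [645. 258.  22.]
bench_timer_mid 0.63 [321. 196.  97. 173.] med [623. 192.   6.] lo [564.  86.  -1.] hi [683. 284.   9.]
open_dish_mid 0.92 [321. 244.  56.  55.] med [631. 136.   4.] lo [600. 111.   2.] hi [661. 172.  24.]
(((616.131103515625, 228.6334991455078), (55.25782775878906, 54.279075622558594), 10.75697135925293), np.int64(2529))
plane [ -0.90939104   4.78789809 255.20288712]
sample_bottle_mid 0.71 [268. 151.  22.  22.] med [756. 102. 112.] lo [727.  71.   6.] hi [798. 146. 147.]
sample_bottle_mid 0.69 [324. 150.  24.  26.] med [753. -80. 110.] lo [ 727. -120.   -3.] hi [817. -42. 148.]
sample_bottle_mid 0.56 [335. 198.  21.  23.] med [ 587. -113.  125.] lo [ 558. -144.   21.] hi [623. -82. 150.]
dropper_bottle_mid 0.58 [358. 192.  11.  13.] med [ 607. -189.   77.] lo [ 596. -206.   53.] hi [ 623. -175.  105.]
lidded_dish_mid 0.75 [413. 207.  20.  18.] med [ 572. -396.   24.] lo [ 539. -426.   17.] hi [ 603. -365.   31.]
lidded_dish_mid 0.74 [433. 250.  20.  18.] med [ 419. -458.   24.] lo [ 387. -489.   -0.] hi [ 450. -427.   31.]
lidded_dish_mid 0.71 [374. 190.  20.  19.] med [ 623. -256.   27.] lo [ 594. -288.   16.] hi [ 655. -224.   34.]
small_beaker_mid 0.68 [366. 238.  16.  16.] med [ 447. -219.    6.] lo [ 424. -239.   -3.] hi [ 475. -188.   73.]
bench_timer_mid 0.74 [239. 193.  17.  14.] med [618. 220.  20.] lo [590. 194.   5.] hi [646. 247.  28.]
open_dish_mid 0.63 [262. 187.  15.  17.] med [635. 143.   6.] lo [606. 109.  -2.] hi [662. 170.  28.]
```

```bash
python3 - <<'E'
from h import *
i=cams.camera_info('wrist');p,d=cams.capture('wrist')
w,u,v=world(i,d)
for n,x,y,r,lo in(('timer',616,228,22,10),):
    q=w[(np.hypot(w[:,0]-x,w[:,1]-y)<r)&(w[:,2]>lo)&(w[:,2]<40)]
    A=np.c_[q[:,:2]-q[:,:2].mean(0),np.ones(len(q))];print(n,len(q),'tilt/height',np.linalg.lstsq(A,q[:,2],rcond=None)[0])
s=readout.sense();print(s['force'],s['time_s']);print(workorder.finish_job())
E
```

```text
timer 1311 tilt/height [-3.00680665e-02 -5.54661557e-03  1.88977637e+01]
[-0.38669508  0.5927494   0.24561627] 34.5
the job is handed in; nothing more can be done
None
```

Both kits are made up and I handed the job in at 34.5 s of the 120 s allowed, with the gripper open and clear of everything. I placed the parts in the order listed.

**Sampling kit (long tray):**
- **Sample bottle:** it stands in the large square bay, about 0.5° off the tray's direction. Its top is at 145 mm, as expected for 142 mm on a 3 mm floor.
- **Dropper bottle:** it stands upright in the small bay. I set it about 5 mm off the bay's centre on purpose, so the gripper would clear the sample bottle.
- **Lidded dish:** the grey one is centred in the round bay to about 1 mm and flat. The red and yellow ones were not touched.

**Drying kit (short tray):**
- **Open dish:** it is centred in the round bay, with its rim at about 23 mm.
- **Timer:** it is centred in the square bay, within about 0.5° of the tray's direction, with a measured tilt of at most 2°, which is about the noise of that measurement.

The small beaker still stands in the row at about (447, -219), where the first pictures had it.

**Checks that failed or disagreed:**
- The final composite picture could not be viewed because the picture limit was reached. The end state was checked only by the networks and the depth readings.
- My first timer flatness fit was invalid because it included points on the gripper. The repeat, limited to the timer, gave the figure above.
- The top camera put the timer about 8 mm away in y from where the wrist camera put it. I relied on the wrist reading, which matched the gripper position when I released it.

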